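# Flip the clamped bamboo coaster with the spatula

## Task

The bamboo coaster clamped on the oiling stand has to be turned to expose its other face: lift the clamp's red tab until the sprung arm stays up by itself, then take the blue-handled spatula out of its rest, slip the blade under the coaster and, with a quick wrist turn, flip it over the step so that it lies flat on the cork pad with its dark ring face down. Handle the coaster only with the spatula, never with the fingers. Finally lay the spatula back in its white rest as it was, leave the clamp open, and do not disturb the other things on the shelf.

Things in the scene. Friction and masses are not known exactly. Their poses are not given: they have to be found in the camera images.
- stand: Fixed dark wood oiling stand, 205 x 110 mm; base plate's top 6 mm above the shelf. Origin: at shelf height under the step edge, mid-width; +x runs from the sunken bed (x -95..0) to the cork pad (x 0..108), z up. In the bed two rails along x, 10 mm wide, centred at y +-38 mm, tops at z 18 mm, carry the coaster. A clamp bracket stands at x -68..-28, y 55..85 mm, up to 44 mm high.
- slot_mouth (a point): Open end of the slot under the coaster, on the base plate: x -95, y 0, z 6 mm of the stand. The slot runs from here along the stand's +x, 66 mm wide between the rails, 12 mm high under the coaster; a blade goes in here.
- step_foot (a point): Foot of the upright 8 mm step between bed and pad, at rail height: x 0, y 0, z 18 mm of the stand. A coaster tilted up about its edge here and pushed past upright falls over onto the pad, with some 8 mm left overhanging the step. With the blade under its rear part only (30 to 40 mm in) the far edge stays down here as pivot; deeper, the whole coaster is lifted.
- pad_top (a point): Middle of the cork pad's top, x +54, y 0, z 26 mm of the stand; pad 108 x 106 mm, level.
- clamp (a joint): Angle (rad) of the sprung clamp arm about its hinge, parallel to the stand's x. 0: closed, arm level across the coaster along the stand's y, rubber foot on the coaster's middle. Grows as the tab end rises, up and over towards the stand's +y, to 1.8 (leaning outward). Over-centre spring: below about 0.7 it pulls shut (about 2 N at the tab), beyond it swings open and stays.
- clamp_hinge (a point): Point on the clamp's hinge axis, fixed in the stand at x -48, y +68, z 36 mm. The fully open arm stands beside the bed up to about 165 mm above the shelf: carry things over or round it.
- clamp_tab (a point): Gripping point in the upright red tab at the free end of the clamp arm, 123 mm from the hinge towards the stand's -y and 24 mm above the hinge's height when closed. The tab is 24 mm wide along the stand's x, 10 mm along y, and its top is 13 mm above this point (when closed).
- coaster: Square bamboo coaster to be flipped, 90 x 90 x 8 mm, about 60 g, a dark ring on its upper face, cork disc on the other. Origin: centre of its underside as it starts, z axis out of the ringed face. It starts on the rails of the stand's bed, ringed face up, edges along the stand's, its far edge 1 to 3 mm from the step.
- coaster_center (a point): Centre of the coaster (half way through its thickness).
- spatula: Loose spatula, 120 g. Origin: middle of the blade's rear edge, on its underside; +x to the blade's tip, z up. Flat steel blade 70 (x) x 46 (y) x 2.5 mm. From the rear edge an 8 mm round neck, then a blue handle, rise backwards (-x, +z) at 45 degrees to the blade, along a line from x 0, z 3 mm; the handle, 16 mm wide (y), 22 mm deep, lies 40 to 125 mm along it.
- spatula_grip (a point): Good gripping point in the middle of the handle's section, 82 mm along it: x -58, y 0, z +61 mm in the spatula's frame. Gripped across its 16 mm width with the gripper leaned some 35 degrees, nearly along the handle, the wrist has room to turn the blade 60 degrees tip-down.
- rest: Fixed white spatula rest: tray 125 x 66 x 4 mm, with a fork at x -30..-18 mm (two cheeks 34 mm high, 28 mm apart, a bar between them under the spatula's neck). Origin at shelf height; axes as the spatula's when it lies in the rest: its origin then is at x 0, y 0, z 4 mm here, blade flat on the tray, neck between the cheeks.
- egg_cup: Bystander: orange ceramic egg cup, 50 mm across, 62 mm high; origin centre of its foot.
- measuring_cup: Bystander: stainless measuring cup, 68 mm across, 50 mm high, flat handle along its own +x to 105 mm from its centre; origin centre of its foot.
- jar: Bystander: amber glass jar, 52 mm across, 75 mm high; origin centre of its foot.
- spare_coaster: Bystander: second bamboo coaster of the same kind lying on the shelf; leave it. Origin centre of its underside.
- flap_handle (a point): Bystander: knob on the hinged, half-open flap of the fixed grey plastic box (80 x 100 x 50 mm); leave it as it is.
Things that resemble listed ones, but are neither listed nor needed, are in the scene too. Leave any orange or pink look-alike of the spatula alone.

How it is judged:
On the way, in this order (a step that is already met when the one before it is completed fails the run):
1. the clamp arm is past its hold-open point and up (value of joint clamp above 1.3 rad), for 0.2 s.
2. the spatula is lifted from its rest (height (world z) of spatula above 0.03 m), for 0.1 s.
3. the spatula tips the coaster up by a quick turn (over 0.5 rad/s, blade touching the coaster, coaster past 25 degrees) (angle between coaster's own z axis and vertical between 0.45 and 1.6 rad and contact force between spatula and coaster above 0.05 N and angular speed of spatula above 0.5 rad/s).
4. the coaster lies flipped and flat on the cork pad (x of coaster_center in the frame of stand between 0.012 and 0.072 m and y of coaster_center in the frame of stand between -0.03 and 0.03 m and z of coaster_center in the frame of stand between 0.024 and 0.036 m and angle between coaster's own z axis and vertical above 3 rad), for 0.2 s.
At the end, for the whole second after the job is handed in: Clamp open (over 1.3 rad); coaster ringed face down, flat within 8 degrees on the cork pad, centre 12 to 72 mm past the step and within 30 mm of the middle line; spatula back in its rest within 20 mm lengthwise, 15 mm sideways, blade flat within 8.5 degrees; both released and still (all of step 4 and value of joint clamp above 1.3 rad and x of spatula in the frame of rest between -0.02 and 0.02 m and y of spatula in the frame of rest between -0.015 and 0.015 m and z of spatula in the frame of rest between 0 and 0.012 m and angle between spatula's own z axis and vertical below 0.15 rad and linear speed of each of coaster, spatula below 0.02 m/s); the robot touches nothing.
It fails at once if the fingers or the arm touch the coaster (contact force between any of the fingers, the arm and coaster above 0.5 N).
It fails at once if a bystander (measuring cup, egg cup, jar, spare coaster, flap of the grey box) is moved by over 20 mm (distance of any of measuring_cup, egg_cup, jar, spare_coaster, flap_handle from where it was at the start of the episode above 0.02 m).
It also fails if it takes over 67 s, if anything falls off the work surface, if the arm or the gripper's body presses on something with over 40 N, if the wrist force passes 120 N, or if a joint passes its speed limit or range.

## Robot

A 7-joint arm with a two-finger parallel gripper is mounted at the origin on the work surface. World frame = base frame: x ahead of the robot, y to its left, z up, the work surface at z = 0. Lengths are in m, angles in rad, forces in N, time in s.
With the tool pointing down it reaches from about 0.4 to 0.85 m from the base axis. Payload 10.4 kg.
Tool frame: the origin (TCP) lies at the very end of the fingers, on their centre line; the grasp point (between the pads) lies 19 mm behind it; x points along the fingers, z is the direction in which the jaws open and shut, and the axes are right-handed (so a half turn about x gives the same grasp; the last joint's range is limited). The gripper opens to 85 mm and grips with 20 to 120 N. Pads are 22 mm wide; open, the fingers measure 114 mm over their backs; the gripper's body (76 mm by 85 mm) begins 54 mm behind the grasp point. The pads swing forward as they close: fully open they stand 13 mm farther back than shut.
Start: joints at [1.31, 0.332, -0.065, 1.46, 0.022, 1.35, -0.088], TCP at [0.147, -0.607, 0.231] pointing down, gripper open.
Joint ranges: [-2.6, 2.6], [-0.5, 2.12], [-1.47, 1.34], [0.16, 2.42], [-1.27, 4.41], [0.06, 2.06], [-2.6, 2.6]. Speed limits (rad/s): [2.22, 2.22, 2.79, 2.79, 3.14, 3.14, 3.14].

## Interface

Orientations are given as a unit quaternion [x, y, z, w].
In Python, from workcell import telemetry, viewer, manip, spot_in, mark_of gives the robot as it stands. The module is installed in compiled form; this text tells all that it offers.
- The arm moves only by the shell command python3 -m crank 'ROWS' [FORCE]. ROWS is JSON, a list of rows, each a list of 3 entries, a list of its own where there are three numbers: the closure, from 0 (fully open) to 1 (shut), then the shift along the world's x, y, z in cm, then the turn, a rotation vector about the world's x, y, z in rad. A call has 1 to 12 rows; each row shifts and turns the commanded pose from where the row before left it; what a row does not reach is not made up. A row lasts 1/12 s, in which the tool goes at most 41.7 mm and 7.16 degrees, less where a joint would pass 70% of its speed; a pose out of reach is approached as far as the arm can. A call with a gripper value outside its range is refused whole. The fingers move at their own pace and stop on an object; FORCE is the grip in N (left out, the last holds). Time passes only in rows, so rows that do not move let the fingers close. It gives the time, the measured TCP pose, the force and the opening at its end, in the units of the state.
- telemetry.get_obs(): the state, without advancing time (a new reading comes with each control period).
- viewer.camera(name): name is "scene" or "side" or "wrist"; returns a dict with "frame" (480x640x3 uint8, red, green, blue), "intrinsics" (3x3 intrinsics, pixels), "k1" (the pictures are not rectified: a ray, as slopes to the right and down, at radius r is drawn at 1 + k1 r^2 times it, then the intrinsics apply), "cam_to_world" (4x4, takes a point from camera to world coordinates). Camera axes: x right, y up, looking along -z (the intrinsics and any distortion apply to the point x, -y, -z); pixel columns grow to the right and rows downward; lengths in m; the calibration is good to about 2 mm. A picture is of the moment at which its call begins. There is no depth.
- manip.hand_in(): hands the job in, once; it reports no verdict.
Trained networks look in a picture, given as the dict that the camera call returned (one of the last four; its "shot" number tells which), for a name from the list of things; names that differ only in an ending like _2 or _b are one class to them, and where a whole thing is asked for, a point or a joint stands for the part that bears it (a point fixed in the world has none). Each returns a list of dicts, best first, with "conf" (0 to 1); they miss things now and then, are a little off and sometimes report something else, mostly with a low value. They report only what shows in the picture. A call takes as long as a camera call. They do not tell look-alikes from the thing itself.
- spot_in(thing, picture): "location" ([x, y, z] in m, in the coordinates of the camera as it stood for that picture, good to about 4 mm: the middle of the surface that is visible of it).
- mark_of(thing, picture): "location" ([x, y, z] in m, in the coordinates of the camera as it stood for that picture, good to about 4 mm: a listed point, or the origin of a listed thing).
The state is a dict: "clock": time; "joint_pos": joint angles; "joint_velocities": joint speeds; "tau": joint torques, N m; "position": TCP position; "ee_rot": TCP orientation; "ft_force": force on the tool from outside, world axes, zero at the start; "torque": the same for the moment, N m; "grip_width": opening from 0.0 (shut) to 1.0 (fully open).
Only numpy, scipy, OpenCV 4.12 (cv2) and the standard library are available. Lean on these libraries where they do the work, as an engineer would, in place of code of your own. Each camera call takes 0.05 s, during which the arm holds its last target. There are 200 camera calls.

## Working session

There is one attempt and no reset: what is moved stays moved. The work goes in short steps, Python scripts to look and compute and a shell command to move; the robot and the scene stay as the last step left them, time stands still between calls to the robot, and variables do not carry over. Pictures are saved under pics/ and viewed, about 8 in all and at most 12, crops included, and the job is handed in when it is done.

```bash
mkdir -p pics; ls
cat > h.py <<'E'
import numpy as np, cv2
from workcell import telemetry, viewer, manip, spot_in, mark_of
from scipy.spatial.transform import Rotation as R
def look(cam, names, fn=None, spots=()):
    p=viewer.camera(cam); T=np.array(p["cam_to_world"])
    w=lambda l:(T[:3,:3]@np.array(l)+T[:3,3])
    out={}
    for f,ns in ((mark_of,names),(spot_in,spots)):
        for n in ns:
            r=f(n,p)[:3]; out[n]=[(w(d["location"]),d["conf"]) for d in r]
            print(cam,f.__name__[:4],n,[(np.round(w(d["location"])*1000).astype(int).tolist(),round(d["conf"],2)) for d in r])
    if fn: cv2.imwrite(fn,p["frame"][:,:,::-1])
    return p,out
def pix(p,P):
    T=np.linalg.inv(np.array(p["cam_to_world"])); c=T[:3,:3]@np.array(P)+T[:3,3]
    x,y=c[0]/-c[2],-c[1]/-c[2]; s=1+p["k1"]*(x*x+y*y); K=np.array(p["intrinsics"])
    return K[0,0]*x*s+K[0,2],K[1,1]*y*s+K[1,2]
E
python3 - <<'E'
from h import *
N=["slot_mouth","step_foot","pad_top","clamp_hinge","clamp_tab","coaster","spatula","spatula_grip","rest","egg_cup","measuring_cup","jar","spare_coaster","flap_handle"]
look("scene",N,"pics/a.png"); look("side",N,"pics/b.png")
o=telemetry.get_obs();print(o)
a=cv2.imread("pics/a.png")
E
```

```text
pics
scene call slot_mouth [([521, 28, 5], 0.77)]
scene call step_foot [([543, -68, 15], 0.69)]
scene call pad_top [([561, -120, 26], 0.63), ([589, 365, 3], 0.44)]
scene call clamp_hinge [([596, -4, 37], 0.78), ([404, 239, 0], 0.21)]
scene call clamp_tab [([482, -35, 60], 0.97), ([598, 0, 37], 0.4)]
scene call coaster [([529, -16, 18], 0.55)]
scene call spatula [([358, 37, 20], 0.87), ([590, 364, 5], 0.61), ([760, 285, 26], 0.59)]
scene call spatula_grip [([841, 312, 14], 0.93), ([543, 368, 69], 0.7), ([356, -47, 15], 0.61)]
scene call rest [([597, 359, 1], 0.92)]
scene call egg_cup [([734, 93, 2], 0.82), ([529, -18, 24], 0.29)]
scene call measuring_cup [([416, -241, 4], 0.78)]
scene call jar [([747, -214, 0], 0.59), ([405, 243, 1], 0.53)]
scene call spare_coaster [([407, 240, 1], 0.87)]
scene call flap_handle [([642, -366, 110], 0.65), ([598, -5, 38], 0.57)]
side call slot_mouth [([516, 20, 3], 0.59), ([562, -115, 24], 0.32)]
side call step_foot [([545, -69, 18], 0.67)]
side call pad_top [([566, -113, 26], 0.75)]
side call clamp_hinge [([597, 1, 33], 0.93)]
side call clamp_tab [([47
[... 572 characters left out ...]
 'joint_pos': array([ 1.31041391,  0.3321912 , -0.06467941,  1.46009187,  0.0215861 ,
        1.34989584, -0.08848486]), 'joint_velocities': array([-4.12753032e-04, -2.88304085e-04,  1.48967108e-03, -2.30517092e-05,
       -9.21424620e-04, -1.10246259e-03,  4.74106884e-04]), 'tau': array([-6.00384155e-04, -6.25223422e+01,  4.87074070e-02, -3.91825676e+01,
        1.64470891e-02,  1.81314164e-03,  1.67224374e-05]), 'position': array([ 0.14723424, -0.60743714,  0.23134686]), 'ee_rot': array([ 0.43715025,  0.55573957, -0.43718158,  0.55581063]), 'ft_force': array([-0.11254939, -0.6469715 ,  0.04466409]), 'torque': array([-0.03191204,  0.06614853, -0.03581472]), 'grip_width': 0.9998526367455723}
```

View pics/a.png

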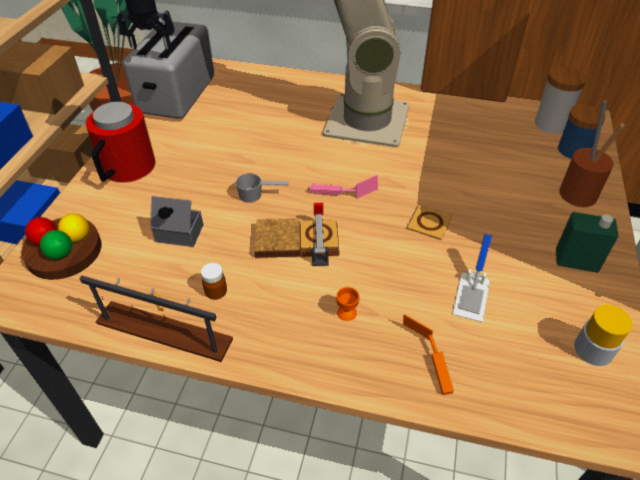

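View pics/b.png

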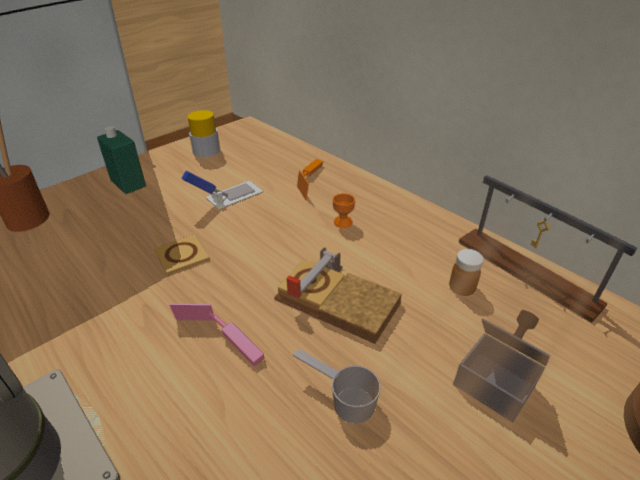

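The blue spatula in its rest is at about px (478,270) in the scene picture. The clamped coaster is at (318,235), and pink and orange look-alikes are also on the table. I'll fit the stand pose and plan the approach to the tab.

```bash
cat >> h.py <<'E'
def stand():  # fixed after measurement
    return SO, SA
def s2w(p,so=None,sa=None):
    so=SO if so is None else so; sa=SA if sa is None else sa
    return R.from_euler('z',sa).apply(np.array(p,float))+so
def go(P,Q=None):
    o=telemetry.get_obs(); 
    d=(np.array(P)-o["position"])*100
    rv=(Q*R.from_quat(o["ee_rot"]).inv()).as_rotvec() if Q is not None else np.zeros(3)
    print("shift cm",np.round(d,2),"rotvec",np.round(rv,3),"deg",round(np.degrees(np.linalg.norm(rv)),1)); return d,rv
def tool(xa,za):
    xa=np.array(xa,float)/np.linalg.norm(xa); za=np.array(za,float); za-=xa*(za@xa); za/=np.linalg.norm(za)
    return R.from_matrix(np.c_[xa,np.cross(za,xa),za])
E
cat > f.py <<'E'
from h import *
from scipy.optimize import least_squares
M=[((-95,0,6),(521,28,5),(516,20,3)),((0,0,18),(543,-68,15),(545,-69,18)),((54,0,26),(561,-120,26),(566,-113,26)),((-48,68,36),(596,-4,37),(597,1,33)),((-48,-55,60),(482,-35,60),(477,-32,62)),((-47,0,18),(529,-16,18),(533,-17,18))]
f=lambda v:np.concatenate([(s2w(np.array(a),np.r_[v[:2],0],v[2])-b)[:2] for a,*bs in M for b in bs])
r=least_squares(f,[544,-68,-1.26]);print(r.x,np.round(r.fun))
open('h.py','a').write(f"\nSO=np.array([{r.x[0]/1000:.4f},{r.x[1]/1000:.4f},0]); SA={r.x[2]:.4f}\n")
E
python3 f.py
python3 - <<'E'
from h import *
q=R.from_quat(telemetry.get_obs()["ee_rot"]);print(q.as_matrix().round(2))
for s in(1,-1):
    Q=tool([0,0,-1],s*R.from_euler('z',SA).apply([1,0,0]));go(s2w([-.048,-.055,.16]),Q)
print(s2w([-.048,-.055,.16]))
E
```

```text
[545.52516297 -65.42263782  -1.28083555] [-3. -2.  2.  6.  3.  3.  1.  4. -0.  3. -5. -4.  1.  4. -0. -1. -3. -0.
  2. -3.  3. -4. -1. -3.]
[[ 0.    0.97  0.24]
 [-0.    0.24 -0.97]
 [-1.    0.    0.  ]]
shift cm [33.18 57.23 -7.13] rotvec [0.    0.    0.052] deg 3.0
shift cm [33.18 57.23 -7.13] rotvec [ 0.    -0.    -3.089] deg 177.0
[ 0.47907099 -0.03513142  0.16      ]
```

```bash
python3 -m crank '[[0,[2.5,3.5,0],[0,0,0.01]],[0,[2.5,3.3,0],[0,0,0.01]],[0,[2.5,3.3,0],[0,0,0.01]],[0,[2.3,3.4,0],[0,0,0.01]],[0,[2.3,3.4,0],[0,0,0.01]],[0,[2,3.6,0],[0,0,0]],[0,[2,3.6,0],[0,0,0]],[0,[2,3.6,0],[0,0,0]],[0,[2,3.6,0],[0,0,0]],[0,[2,3.6,0],[0,0,0]],[0,[2,3.6,0],[0,0,0]],[0,[2,3.6,0],[0,0,0]]]'
python3 -m crank '[[0.3,[2,3.6,-1],[0,0,0]],[0.3,[2,3.6,-1.5],[0,0,0]],[0.3,[2,3.6,-1.5],[0,0,0]],[0.3,[1,1.5,-1],[0,0,0]],[0.3,[0,0,0],[0,0,0]],[0.3,[0,0,0],[0,0,0]]]'
python3 - <<'E'
from h import *
p,_=look("wrist",["clamp_tab","clamp_hinge","coaster","step_foot","slot_mouth","pad_top"],"pics/c.png")
go(s2w([-.048,-.055,.046]),tool([0,0,-1],R.from_euler('z',SA).apply([1,0,0])))
print(s2w([-.048,-.055,.046]),pix(p,s2w([-.048,-.055,.06])),telemetry.get_obs())
E
```

```text
clock: 2.5
position: [0.4081, -0.1856, 0.2317]
ee_rot: [0.423, 0.566, -0.423, 0.567]
ft_force: [0.5, -1.1, -0.3]
grip_width: 1.001
clock: 3.0
position: [0.4751, -0.0678, 0.1825]
ee_rot: [0.422, 0.567, -0.423, 0.567]
ft_force: [-0.1, -1.6, 0.6]
grip_width: 0.699
wrist call clamp_tab [([479, -36, 59], 0.83)]
wrist call clamp_hinge [([598, 2, 39], 0.76), ([535, -18, 18], 0.65)]
wrist call coaster [([532, -18, 19], 0.73), ([415, -242, 3], 0.37)]
wrist call step_foot [([547, -70, 20], 0.96)]
wrist call slot_mouth []
wrist call pad_top [([558, -117, 24], 0.92), ([547, -68, 20], 0.26)]
shift cm [  0.4    3.44 -13.74] rotvec [0.001 0.001 0.004] deg 0.2
[ 0.47907099 -0.03513142  0.046     ] (np.float64(285.90345430053804), np.float64(216.26919776086214)) {'clock': 3.35, 'joint_pos': array([ 0.67611463,  0.092335  , -0.65070318,  1.86760998,  0.06059082,
        1.20037707, -1.27894253]), 'joint_velocities': array([-3.41873537e-03,  2.69169544e-03, -5.32335376e-03,  1.53992058e-03,
       -7.30464484e-05, -1.96932619e-04,  1.05232902e-04]), 'tau': array([ 9.17360449e-03, -3.75523245e+01, -1.89672790e+00, -3.73890817e+01,
        2.06713448e-02,  2.61873029e-03,  9.16788995e-03]), 'position': array([ 0.47509489, -0.06954443,  0.18337325]), 'ee_rot': array([ 0.42352027,  0.56589949, -0.42358654,  0.56653578]), 'ft_force': array([-0.31968146, -0.51169348,  0.90094032]), 'torque': array([ 0.04783377, -0.02419468,  0.04669747]), 'grip_width': 0.6993087583720351}
```

View pics/c.png

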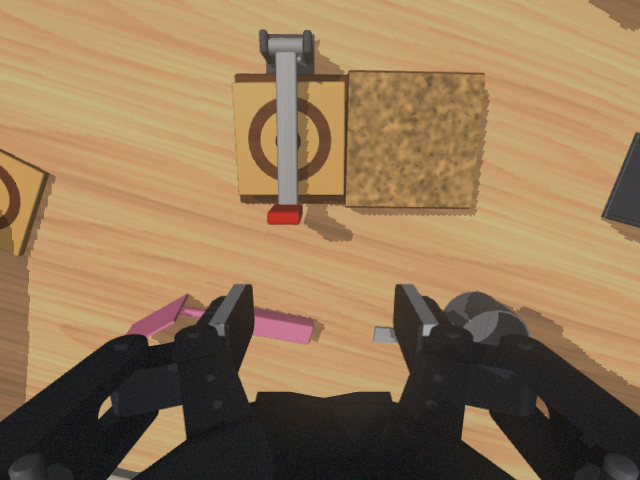

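```bash
python3 -m crank '[[0.3,[0.1,3.35,-2],[0,0,0]],[0.3,[0,0,-3.5],[0,0,0]],[0.3,[0,0,-3.5],[0,0,0]],[0.3,[0,0,-3],[0,0,0]],[0.3,[0,0,-1.6],[0,0,0]],[0.3,[0,0,0],[0,0,0]],[0.9,[0,0,0],[0,0,0]],[0.9,[0,0,0],[0,0,0]],[0.9,[0,0,0],[0,0,0]],[0.9,[0,0,0],[0,0,0]],[0.9,[0,0,0],[0,0,0]],[0.9,[0,0,0],[0,0,0]]]' 40
python3 - <<'E'
from h import *
p0=np.array([-123,24.]);prev=p0
for a in np.arange(0,1.41,.2):
    c,s=np.cos(a),np.sin(a);q=np.array([-123*c+24*s,123*s+24*c]);d=q-prev;prev=q
    print(round(a,1),np.round(np.r_[R.from_euler('z',SA).apply([0,d[0],0])[:2],d[1]]/10,2),q)
E
```

```text
clock: 4.35
position: [0.4775, -0.0361, 0.0488]
ee_rot: [0.424, 0.565, -0.423, 0.568]
ft_force: [-0.4, -2.5, 4.5]
grip_width: 0.268
0.0 [0. 0. 0.] [-123.   24.]
0.2 [0.69 0.21 2.4 ] [-115.78012514   47.95792556]
0.4 [1.13 0.34 2.2 ] [-103.94446205   70.00391996]
0.6 [1.53 0.46 1.93] [-87.96486127  89.25907899]
0.8 [1.87 0.56 1.57] [-68.47837907 104.9557602 ]
1.0 [2.13 0.64 1.15] [-46.26187999 116.46818647]
1.2 [2.31 0.69 0.69] [-22.20106574 123.33739368]
1.4 [2.39 0.71 0.2 ] [  2.74483494 125.28952822]
```

```bash
python3 -m crank '[[0.9,[0.35,0.1,1.2],[0,0,0]],[0.9,[0.35,0.1,1.2],[0,0,0]],[0.9,[0.56,0.17,1.1],[0,0,0]],[0.9,[0.56,0.17,1.1],[0,0,0]],[0.9,[0.76,0.23,0.97],[0,0,0]],[0.9,[0.76,0.23,0.97],[0,0,0]],[0.9,[0.93,0.28,0.79],[0,0,0]],[0.9,[0.93,0.28,0.79],[0,0,0]]]'
python3 -m crank '[[0.9,[1.06,0.32,0.58],[0,0,0]],[0.9,[1.06,0.32,0.58],[0,0,0]],[0.9,[1.15,0.35,0.35],[0,0,0]],[0.9,[1.15,0.35,0.35],[0,0,0]],[0.9,[0.6,0.18,0.1],[0,0,0]],[0.3,[0,0,0],[0,0,0]],[0.3,[0,0,0],[0,0,0]],[0.3,[0,0,0],[0,0,0]],[0.3,[0,0,0],[0,0,0]],[0.3,[0,0,0],[0,0,0]],[0.3,[0,0,2],[0,0,0]],[0.3,[0,0,3],[0,0,0]]]'
python3 - <<'E'
from h import *
look("scene",["clamp_tab","clamp_hinge","coaster"],"pics/d.png")
E
```

```text
clock: 5.02
position: [0.5286, -0.0214, 0.1293]
ee_rot: [0.423, 0.565, -0.424, 0.567]
ft_force: [5.9, -4.7, -11.9]
grip_width: 0.268
clock: 6.02
position: [0.5765, -0.0046, 0.1958]
ee_rot: [0.422, 0.568, -0.424, 0.565]
ft_force: [1.0, -0.4, 0.6]
grip_width: 0.698
scene call clamp_tab [([529, -18, 21], 0.72), ([646, 13, 148], 0.55)]
scene call clamp_hinge [([593, -2, 36], 0.58)]
scene call coaster [([529, -16, 17], 0.7), ([641, -364, 113], 0.39)]
```

```bash
python3 -m crank '[[0.3,[-1,1,2],[0,0,0.12]],[0.3,[-1,1.5,2],[0,0,0.12]],[0.3,[-0.6,1.5,1],[0,0,0.12]],[0.3,[-0.5,1.5,0],[0,0,0.12]],[0.3,[-0.5,1.5,0],[0,0,0.12]],[0.3,[-0.5,1.5,0],[0,0,0.12]],[0.3,[-0.5,1.5,0],[0,0,0.12]],[0.3,[-0.5,1.5,0],[0,0,0.12]],[0.3,[-0.5,1.5,0],[0,0,0.12]],[0.3,[-0.5,1.5,0],[0,0,0.12]],[0.3,[-0.5,1.5,0],[0,0,0.12]],[0.3,[-0.5,1.5,0],[0,0,0.12]]]'
python3 -m crank '[[0.3,[-0.5,1.5,0],[0,0,0.12]],[0.3,[-0.5,1.5,0],[0,0,0.12]],[0.3,[-0.4,1.5,0],[0,0,0.12]],[0.3,[-0.4,1.5,0],[0,0,0.12]],[0.3,[-0.4,1.6,0],[0,0,0.12]],[0.3,[-0.4,1.6,0],[0,0,0.12]],[0.3,[-0.4,1.6,0],[0,0,0.12]],[0.3,[-0.3,1.6,0],[0,0,0.12]],[0.3,[0,1.6,0],[0,0,0.12]],[0.3,[0,1.6,0],[0,0,0.12]],[0.3,[0,1.6,0],[0,0,0.12]],[0.3,[0,1.5,0],[0,0,0.1]]]'
python3 - <<'E'
from h import *
o=telemetry.get_obs();print(o["joint_pos"].round(2),R.from_quat(o["ee_rot"]).as_matrix().round(2))
p,_=look("wrist",["spatula","spatula_grip","rest"],"pics/e.png")
E
```

```text
clock: 7.22
position: [0.5065, 0.171, 0.2467]
ee_rot: [-0.058, 0.705, 0.057, 0.704]
ft_force: [-0.3, 0.5, -0.3]
grip_width: 0.704
clock: 8.22
position: [0.4739, 0.3581, 0.2465]
ee_rot: [-0.503, 0.497, 0.503, 0.496]
ft_force: [0.6, -0.6, -0.3]
grip_width: 0.703
[ 0.16  0.52 -1.22  1.48  0.49  1.48  0.52] [[-0.   -1.   -0.01]
 [-0.   -0.01  1.  ]
 [-1.    0.   -0.  ]]
wrist call spatula [([361, 38, 22], 0.79), ([600, 363, 7], 0.62)]
wrist call spatula_grip [([539, 370, 65], 0.91)]
wrist call rest [([599, 361, 1], 0.8), ([539, 372, 67], 0.75)]
```

View pics/e.png

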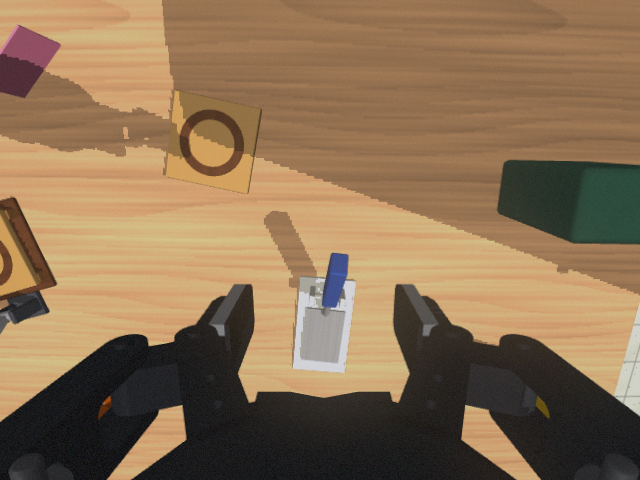

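Wrist view: the tray corners are at about (301,277), (356,281), (345,373) and (293,369), with the blue handle at (336,280). I'll project these to get the yaw.

```bash
cat >> h.py <<'E'
def ray(p,uv,z):
    K=np.array(p["intrinsics"]); x,y=(uv[0]-K[0,2])/K[0,0],(uv[1]-K[1,2])/K[1,1]; a,b=x,y
    for _ in range(9): s=1+p["k1"]*(a*a+b*b); a,b=x/s,y/s
    T=np.array(p["cam_to_world"]); d=T[:3,:3]@np.array([a,-b,-1]); return T[:3,3]+d*(z-T[2,3])/d[2]
E
python3 - <<'E'
from h import *
p,_=look("wrist",["spatula_grip"],None,["spatula"])
c=np.array([ray(p,u,.004) for u in [(301,277),(356,281),(345,373),(293,369)]]);print((c*1000).round(),c.mean(0))
v=(c[3]-c[0]+c[2]-c[1])[:2];print(v,np.degrees(np.arctan2(v[1],v[0])),np.linalg.norm(v)/2)
w=(c[1]-c[0]+c[2]-c[3])[:2];print(np.degrees(np.arctan2(w[1],w[0])),np.linalg.norm(w)/2)
g=p["frame"].astype(int);m=(g[:,:,2]>g[:,:,0]*1.8)&(g[:,:,2]>g[:,:,1]*1.4)&(g[:,:,2]>50)
ys,xs=np.nonzero(m[200:330,280:400]);print(len(xs),xs.mean()+280,ys.mean()+200,ys.min()+200,ys.max()+200)
for s in range(0,360,90):pass
E
```

```text
wrist call spatula_grip [([540, 368, 68], 0.65), ([601, 363, -1], 0.32)]
wrist call spatula [([616, 364, 10], 0.6), ([327, 67, 21], 0.6)]
[[558. 333.   4.]
 [563. 398.   4.]
 [688. 387.   4.]
 [683. 321.   4.]] [0.62301723 0.35985816 0.004     ]
[ 0.24939165 -0.02200391] -5.042168217137348 0.12518023874660034
85.45459429786604 0.06537796170947668
801 336.63171036204744 279.3533083645443 253 306
```

```bash
cat >> h.py <<'E'
RO=np.array([.599,.362,0]); RA=-.085
def sp(yaw,pitch,lean=np.radians(35)):
    "tool rotation when spatula has this yaw, tip-down pitch"
    Y=R.from_euler('z',yaw)*R.from_euler('y',pitch)
    return Y*tool([np.sin(lean),0,-np.cos(lean)],[0,1,0])
E
python3 - <<'E'
from h import *
Q=sp(RA,0); x=Q.apply([1,0,0]); g=RO+[0,0,.004]+R.from_euler('z',RA).apply([-.058,0,.061]); t=g+.019*x
print(g,t); go(t-.1*x,Q); print(x*10)
E
```

```text
[0.5412094  0.36692407 0.065     ] [0.55206801 0.36599885 0.04943611]
shift cm [  2.02   1.43 -11.62] rotvec [-0.024 -0.611 -0.085] deg 35.3
[ 5.71505639 -0.4869531  -8.19152044]
```

```bash
python3 -m crank '[[0.4,[0.3,0.2,-1.6],[-0.004,-0.102,-0.014]],[0.4,[0.3,0.2,-2],[-0.004,-0.102,-0.014]],[0.4,[0.3,0.2,-2],[-0.004,-0.102,-0.014]],[0.4,[0.3,0.2,-2],[-0.004,-0.102,-0.014]],[0.4,[0.4,0.3,-2],[-0.004,-0.102,-0.014]],[0.4,[0.4,0.3,-2],[-0.004,-0.102,-0.014]],[0.4,[0,0,0],[0,0,0]],[0.4,[0,0,0],[0,0,0]]]'
python3 - <<'E'
from h import *
o=telemetry.get_obs();print(o["joint_pos"].round(2))
Q=sp(RA,0);x=Q.apply([1,0,0])
p,_=look("wrist",["spatula_grip","spatula"],"pics/f.png")
go([.552,.366,.0494],Q)
E
```

```text
clock: 9.23
position: [0.4928, 0.3711, 0.1317]
ee_rot: [-0.615, 0.353, 0.303, 0.637]
ft_force: [0.2, 0.1, 1.5]
grip_width: 0.604
[-0.11  0.37 -1.02  1.95  1.08  1.02 -0.18]
wrist call spatula_grip [([839, 314, 13], 0.93), ([538, 369, 67], 0.71)]
wrist call spatula [([766, 284, 23], 0.84), ([601, 366, 9], 0.74)]
shift cm [ 5.6  -0.49 -8.48] rotvec [ 0.    -0.003 -0.002] deg 0.2
```

View pics/f.png

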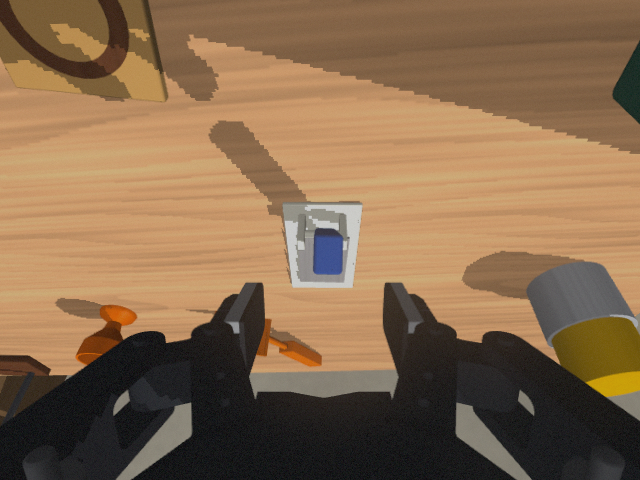

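The handle shows end-on at (328,252), centred between the pads, so I'll go in and grip.

```bash
python3 -m crank '[[0.4,[1.4,-0.1,-2.1],[0,0,0]],[0.4,[1.4,-0.1,-2.1],[0,0,0]],[0.4,[1.4,-0.1,-2.1],[0,0,0]],[0.4,[1.4,-0.15,-2.1],[0,0,0]],[0.4,[0,0,0],[0,0,0]],[0.4,[0,0,0],[0,0,0]],[1,[0,0,0],[0,0,0]],[1,[0,0,0],[0,0,0]],[1,[0,0,0],[0,0,0]],[1,[0,0,0],[0,0,0]],[1,[0,0,0],[0,0,0]],[1,[0,0,0],[0,0,0]]]' 110
python3 -m crank '[[1,[0,0,0],[0,0,0]],[1,[0,0,1],[0,0,0]],[1,[0,0,2],[0,0,0]],[1,[0,0,2],[0,0,0]],[1,[-0.5,0,3],[0,0,0]],[1,[-1,0,3],[0,0,0]],[1,[-1,0,3],[0,0,0]],[1,[0,0,2],[0,0,0]],[1,[0,0,0],[0,0,0]]]'
python3 - <<'E'
from h import *
look("wrist",["spatula_grip","spatula"],"pics/g.png")
o=telemetry.get_obs();Q=R.from_quat(o["ee_rot"]);x=Q.apply([1,0,0]);g=o["position"]-.019*x
print(o["joint_pos"].round(2),g, (g+(Q*sp(0,0).inv()).apply([.058,0,-.061])).round(3))
E
```

```text
clock: 10.38
position: [0.5505, 0.3677, 0.0501]
ee_rot: [-0.614, 0.351, 0.301, 0.64]
ft_force: [-3.9, -2.4, 7.3]
grip_width: 0.176
clock: 11.13
position: [0.5254, 0.3691, 0.2142]
ee_rot: [-0.614, 0.349, 0.301, 0.641]
ft_force: [0.9, 1.7, -0.0]
grip_width: 0.172
wrist call spatula_grip [([516, 371, 231], 0.87)]
wrist call spatula [([760, 283, 23], 0.88), ([573, 369, 172], 0.59)]
[-0.01  0.3  -1.06  1.84  0.95  1.06  0.02] [0.51427897 0.36728584 0.22367106] [0.572 0.362 0.163]
```

```bash
cat >> h.py <<'E'
G_T=np.array([.5505,.3677,.0501]); G_Q=R.from_quat([-.614,.351,.301,.640])
def spat(o=None):  # spatula pose from tool pose (assumes rigid grasp)
    o=o or telemetry.get_obs(); Q=R.from_quat(o["ee_rot"]); D=Q*G_Q.inv()
    return D.apply(RO+[0,0,.004]-G_T)+o["position"], D*R.from_euler('z',RA)
def sgoal(px,py,pz,pitch=0):  # spatula origin in stand coords -> tool pose
    S=R.from_euler('z',SA)*R.from_euler('y',pitch); D=S*R.from_euler('z',-RA)
    return s2w([px,py,pz])-D.apply(RO+[0,0,.004]-G_T), D*G_Q
def w2s(P): return R.from_euler('z',-SA).apply(np.array(P)-SO)
E
python3 - <<'E'
from h import *
print(spat()[0]); go(*sgoal(-.19,0,.07))
E
```

```text
[0.57344119 0.36050292 0.16183329]
shift cm [ -4.64 -20.25  -9.2 ] rotvec [-0.    -0.004 -1.194] deg 68.4
```

```bash
python3 -m crank '[[1,[-0.4,-1.8,0],[0,0,-0.119]],[1,[-0.4,-1.8,0],[0,0,-0.119]],[1,[-0.4,-2,0],[0,0,-0.119]],[1,[-0.4,-2,-1],[0,0,-0.119]],[1,[-0.4,-2,-1],[0,0,-0.119]],[1,[-0.4,-2,-1],[0,0,-0.119]],[1,[-0.4,-2,-1],[0,0,-0.119]],[1,[-0.6,-2,-1],[0,0,-0.119]],[1,[-0.6,-2,-1],[0,0,-0.119]],[1,[-0.6,-2,-1],[0,0,-0.119]],[1,[0,0,0],[0,0,0]],[1,[0,0,0],[0,0,0]]]'
python3 - <<'E'
from h import *
o=telemetry.get_obs();print(o["position"],o["joint_pos"].round(2))
s,r=spat();print(w2s(s),(R.from_euler('z',-SA)*r).as_rotvec())
go(*sgoal(-.19,0,.07))
p,_=look("side",["spatula","spatula_grip","coaster","slot_mouth","clamp_tab"],"pics/s1.png")
for k,P in dict(O=s,tip=s+r.apply([.07,0,0]),tl=s+r.apply([.07,.023,0]),tr=s+r.apply([.07,-.023,0]),g=s+r.apply([-.058,0,.061])).items(): print(k,np.round(pix(p,P)))
im=cv2.imread("pics/s1.png")[200:360,120:400]; cv2.imwrite("pics/s1c.png",cv2.resize(im,None,fx=2.8,fy=2.8))
E
```

```text
clock: 12.28
position: [0.4791, 0.1697, 0.1367]
ee_rot: [-0.311, 0.637, -0.109, 0.697]
ft_force: [0.1, 0.0, -0.8]
grip_width: 0.174
[0.47905223 0.16974579 0.13672473] [-0.11  0.44 -0.81  1.79  0.79  1.52 -0.88]
[-0.19561814  0.00199576  0.09052038] [-0.0049476   0.00229901  0.00450358]
shift cm [-0.03 -0.59 -2.06] rotvec [-0.001 -0.005 -0.005] deg 0.4
side call spatula [([356, 41, 21], 0.76), ([763, 283, 24], 0.75), ([497, 127, 93], 0.69)]
side call spatula_grip [([480, 183, 150], 0.93), ([365, -43, 15], 0.7), ([842, 310, 15], 0.66)]
side call coaster [([478, 181, 152], 0.15)]
side call slot_mouth [([519, 23, 6], 0.6), ([537, -17, 21], 0.17)]
side call clamp_tab [([649, 17, 152], 0.71), ([745, -210, 0], 0.45)]
O [242. 228.]
tip [273. 239.]
tl [280. 233.]
tr [266. 246.]
g [214. 192.]
```

View pics/s1c.png

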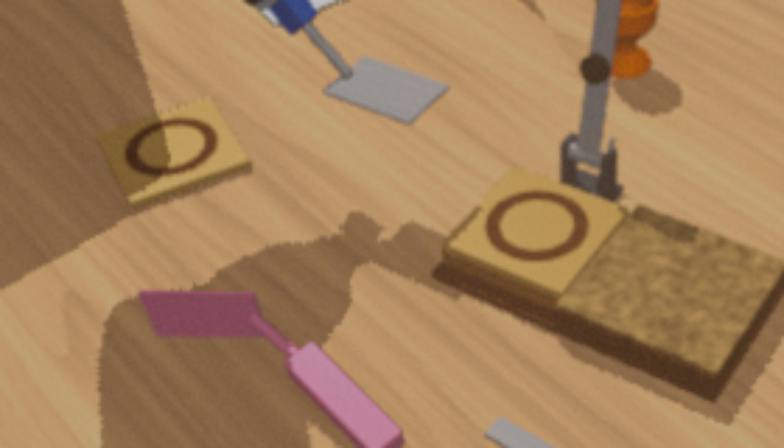

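Blade corners in the crop match the prediction within about 2 px. Lowering to just outside the slot.

Run:
```python
from h import *
print(go(*sgoal(-.178,0,.0105))[0],R.from_euler('z',SA).apply([1,0,0]))
```

```text
shift cm [ 0.3  -1.93 -8.21] rotvec [-0.003 -0.002 -0.007] deg 0.4
[ 0.29607859 -1.92575115 -8.20689798] [ 0.28594871 -0.95824493  0.        ]
```

```bash
python3 -m crank '[[1,[0,-0.3,-1.5],[0,0,-0.005]],[1,[0,-0.3,-2],[0,0,0]],[1,[0,-0.3,-2],[0,0,0]],[1,[0.1,-0.3,-1.5],[0,0,0]],[1,[0.1,-0.4,-1.1],[0,0,0]],[1,[0.1,-0.4,0],[0,0,0]],[1,[0,0,0],[0,0,0]],[1,[0,0,0],[0,0,0]],[1,[0,0,0],[0,0,0]]]'
python3 - <<'E'
from h import *
s,r=spat();print(w2s(s),(R.from_euler('z',-SA)*r).as_rotvec(),telemetry.get_obs()["ft_force"])
for k in ("side","scene"):
    p,_=look(k,["spatula","spatula_grip","coaster","slot_mouth","step_foot"],"pics/t.png")
    for n,P in dict(O=s,tl=s+r.apply([.07,.023,0]),tr=s+r.apply([.07,-.023,0]),bl=s+r.apply([0,.023,0]),br=s+r.apply([0,-.023,0]),sl=s2w([-.095,.033,.006]),sr=s2w([-.095,-.033,.006])).items(): print(n,np.round(pix(p,P)),end=' ')
    im=cv2.imread("pics/t.png"); im=im[240:340,200:370] if k=="side" else im[200:270,270:389]
    cv2.imwrite("pics/t_"+k+".png",cv2.resize(im,(680,400),interpolation=cv2.INTER_CUBIC))
cv2.imwrite("pics/t2.png",np.vstack([cv2.imread("pics/t_side.png"),cv2.imread("pics/t_scene.png")])[:, :])
im=cv2.imread("pics/t2.png");cv2.imwrite("pics/t3.png",cv2.resize(im,(510,600)))
E
```

```text
clock: 13.33
position: [0.4828, 0.1514, 0.0583]
ee_rot: [-0.309, 0.636, -0.11, 0.698]
ft_force: [-0.8, -0.1, -1.7]
grip_width: 0.166
[-0.17700943  0.00030659  0.01207638] [-2.59053942e-05  3.37580059e-03 -2.62348222e-04] [-0.7597891  -0.06691442 -1.71955234]
side call spatula [([498, 107, 11], 0.97), ([761, 281, 28], 0.89), ([357, 38, 20], 0.83)]
side call spatula_grip [([844, 313, 17], 0.71), ([480, 165, 72], 0.6), ([365, -46, 16], 0.57)]
side call coaster [([533, -17, 19], 0.64)]
side call slot_mouth [([517, 26, 7], 0.89)]
side call step_foot [([548, -69, 15], 0.7)]
O [254. 263.] tl [290. 269.] tr [276. 283.] bl [261. 257.] br [247. 270.] sl [298. 270.] sr [279. 290.] scene call spatula [([357, 38, 22], 0.77), ([758, 282, 26], 0.65), ([490, 107, 9], 0.59)]
scene call spatula_grip [([483, 161, 75], 0.89), ([841, 309, 14], 0.86), ([359, -42, 13], 0.58)]
scene call coaster [([532, -17, 18], 0.65)]
scene call slot_mouth [([519, 28, 6], 0.87)]
scene call step_foot [([544, -65, 13], 0.59)]
O [371. 235.] tl [343. 243.] tr [342. 229.] bl [372. 242.] br [370. 228.] sl [339. 247.] sr [337. 228.]
```

View pics/t3.png

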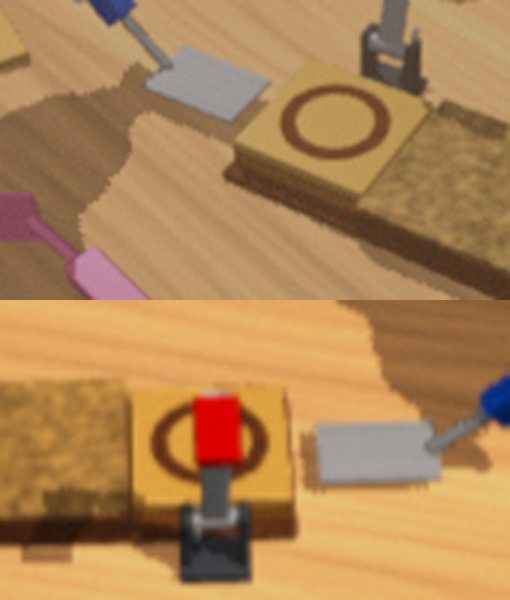

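The blade looks level and in line with the slot (tip edge at about x 344 in the scene picture, rows 229–243). Inserting in two stages with force checks.

```bash
python3 -m crank '[[1,[0.14,-0.48,-0.1],[0,0,0]],[1,[0.14,-0.48,0],[0,0,0]],[1,[0.14,-0.48,0],[0,0,0]],[1,[0.14,-0.48,0],[0,0,0]],[1,[0.14,-0.48,0],[0,0,0]],[1,[0,0,0],[0,0,0]],[1,[0,0,0],[0,0,0]]]'
python3 - <<'E'
from h import *
s,r=spat();print(w2s(s),telemetry.get_obs()["ft_force"],telemetry.get_obs()["joint_pos"].round(2))
E
```

```text
clock: 14.52
position: [0.4894, 0.1265, 0.0565]
ee_rot: [-0.309, 0.637, -0.111, 0.698]
ft_force: [0.1, 0.4, -1.9]
grip_width: 0.174
[-0.1512208  -0.00060289  0.01025946] [ 0.13547766  0.36213828 -1.88055199] [-0.08  0.52 -0.75  1.89  0.88  1.37 -0.94]
```

```bash
python3 -m crank '[[1,[0.14,-0.48,0],[0,0,0]],[1,[0.14,-0.48,0],[0,0,0]],[1,[0.14,-0.48,0],[0,0,0]],[1,[0.14,-0.48,0],[0,0,0]],[1,[0.14,-0.48,0],[0,0,0]],[1,[0,0,0],[0,0,0]],[1,[0,0,0],[0,0,0]]]'
cat > plan.py <<'E'
from h import *
# plan: flip about pivot in stand xz, per 0.12 rad row
o=telemetry.get_obs(); s,r=spat(o); print(w2s(s),o["ft_force"])
look("side",["coaster"]); look("scene",["coaster"])
E
python3 plan.py
```

```text
clock: 15.1
position: [0.4963, 0.1025, 0.0565]
ee_rot: [-0.309, 0.637, -0.111, 0.698]
ft_force: [-0.6, 0.3, -0.7]
grip_width: 0.177
[-0.12626144 -0.00076935  0.01021958] [-0.64718723  0.25125084 -0.69745907]
side call coaster [([530, -15, 18], 0.63)]
scene call coaster [([531, -15, 18], 0.74)]
```

```bash
cat > plan.py <<'E'
from h import *
def pose(th,d): 
    B=np.array([-max(.002,.008*np.sin(th)),.018]); t=np.array([-np.cos(th),np.sin(th)]); n=np.array([np.sin(th),np.cos(th)])
    q=B+(d+.07)*t-.0025*n; return sgoal(q[0],0,q[1],th)
prev=None
ths=np.r_[0,np.arange(.085,1.03,.085)]
go(*pose(0,.054))
for th in ths:
    P,Q=pose(th,.054+.004*th)
    if prev: print(round(th,3),((P-prev[0])*100).round(2),(Q*prev[1].inv()).as_rotvec().round(4))
    prev=(P,Q)
print("end TCP",P)
E
python3 plan.py
```

```text
shift cm [ 0.08 -0.07  0.52] rotvec [-0.003 -0.002 -0.   ] deg 0.2
0.085 [ 0.11 -0.38  1.45] [0.0815 0.0243 0.    ]
0.17 [ 0.15 -0.5   1.42] [ 0.0815  0.0243 -0.    ]
0.255 [ 0.18 -0.61  1.37] [0.0815 0.0243 0.    ]
0.34 [ 0.2  -0.66  1.31] [0.0815 0.0243 0.    ]
0.425 [ 0.23 -0.77  1.25] [ 0.0815  0.0243 -0.    ]
0.51 [ 0.26 -0.87  1.17] [ 0.0815  0.0243 -0.    ]
0.595 [ 0.29 -0.97  1.09] [ 0.0815  0.0243 -0.    ]
0.68 [ 0.32 -1.06  1.  ] [0.0815 0.0243 0.    ]
0.765 [ 0.34 -1.14  0.9 ] [0.0815 0.0243 0.    ]
0.85 [ 0.36 -1.21  0.79] [ 0.0815  0.0243 -0.    ]
0.935 [ 0.38 -1.28  0.68] [ 0.0815  0.0243 -0.    ]
1.02 [ 0.4  -1.34  0.56] [0.0815 0.0243 0.    ]
end TCP [ 0.52919849 -0.00530979  0.19154713]
```

```bash
python3 -m crank '[[1,[0.05,0,0.25],[0,0,0]],[1,[0,0,0.25],[0,0,0]],[1,[0.11,-0.38,1.45],[0.0815,0.0243,0]],[1,[0.15,-0.5,1.42],[0.0815,0.0243,0]],[1,[0.18,-0.61,1.37],[0.0815,0.0243,0]]]'
python3 - <<'E'
from h import *
o=telemetry.get_obs(); s,r=spat(o); print(w2s(s),(R.from_euler('z',-SA)*r).as_rotvec().round(3),o["ft_force"],o["joint_pos"].round(2))
look("side",["coaster"],"pics/u.png")
im=cv2.imread("pics/u.png")[220:350,200:400]; cv2.imwrite("pics/uc.png",cv2.resize(im,None,fx=3,fy=3))
E
```

```text
clock: 15.72
position: [0.5013, 0.0894, 0.1047]
ee_rot: [-0.225, 0.67, -0.018, 0.707]
ft_force: [-0.2, -0.5, -2.0]
grip_width: 0.173
[-0.12582356  0.00042782  0.04752524] [-0.001  0.262  0.004] [-0.18544821 -0.45693537 -1.96882333] [ 0.24  0.33 -0.83  1.9   0.62  1.2  -0.57]
side call coaster [([533, -15, 28], 0.75)]
```

View pics/uc.png

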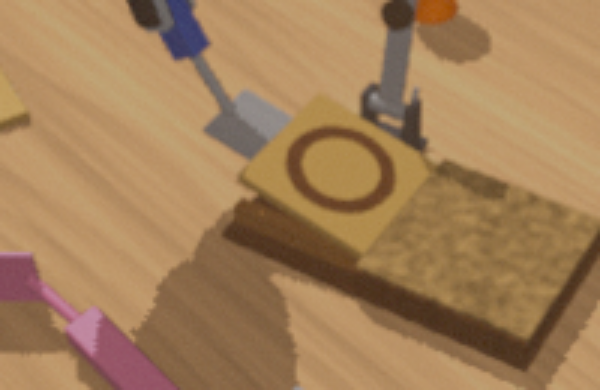

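The coaster's rear is lifted by the blade and its far edge is still at the step. Continuing the turn.

```bash
python3 -m crank '[[1,[0.2,-0.66,1.31],[0.0815,0.0243,0]],[1,[0.23,-0.77,1.25],[0.0815,0.0243,0]],[1,[0.26,-0.87,1.17],[0.0815,0.0243,0]],[1,[0.29,-0.97,1.09],[0.0815,0.0243,0]],[1,[0.32,-1.06,1.0],[0.0815,0.0243,0]],[1,[0.34,-1.14,0.9],[0.0815,0.0243,0]],[1,[0.36,-1.21,0.79],[0.0815,0.0243,0]],[1,[0.38,-1.28,0.68],[0.0815,0.0243,0]],[1,[0.4,-1.34,0.56],[0.0815,0.0243,0]]]'
python3 - <<'E'
from h import *
o=telemetry.get_obs(); s,r=spat(o); print(w2s(s),(R.from_euler('z',-SA)*r).as_rotvec().round(3),o["ft_force"],o["joint_pos"].round(2))
look("side",["coaster"],"pics/v.png")
im=cv2.imread("pics/v.png")[180:350,200:400]; cv2.imwrite("pics/vc.png",cv2.resize(im,None,fx=3,fy=3))
E
```

```text
clock: 16.57
position: [0.529, -0.0054, 0.1922]
ee_rot: [0.042, 0.704, 0.246, 0.664]
ft_force: [1.3, 0.1, -2.7]
grip_width: 0.172
[-0.07639185 -0.00025135  0.12654175] [-0.002  1.026  0.002] [ 1.30092538  0.07783697 -2.70164269] [ 0.84  0.42 -0.85  1.63 -0.09  1.36  0.33]
side call coaster [([538, -32, 57], 0.67)]
```

View pics/vc.png

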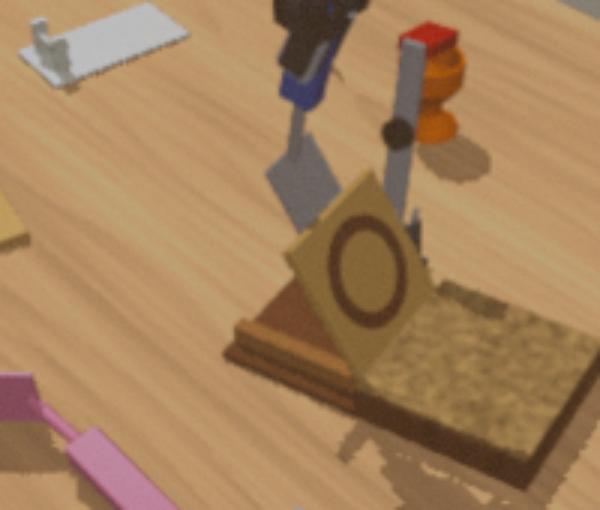

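```bash
cat >> plan.py <<'E'
print("phase2")
prev=pose(1.02,.058)
for th in np.arange(1.09,1.31,.07):
    P,Q=pose(th,.058); print(round(th,3),((P-prev[0])*100).round(2),(Q*prev[1].inv()).as_rotvec().round(4)); prev=(P,Q)
E
python3 plan.py | sed -n '/phase2/,$p'
```

```text
phase2
1.09 [ 0.34 -1.15  0.34] [ 0.0671  0.02   -0.    ]
1.16 [ 0.35 -1.17  0.26] [ 0.0671  0.02   -0.    ]
1.23 [ 0.36 -1.19  0.17] [0.0671 0.02   0.    ]
1.3 [ 0.36 -1.2   0.08] [0.0671 0.02   0.    ]
```

```bash
python3 -m crank '[[1,[0.34,-1.15,0.34],[0.067,0.02,0]],[1,[0.35,-1.17,0.26],[0.067,0.02,0]],[1,[0.36,-1.19,0.17],[0.067,0.02,0]],[1,[0.36,-1.2,0.08],[0.067,0.02,0]],[1,[0.29,-0.96,0.1],[0,0,0]],[1,[0.29,-0.96,0.1],[0,0,0]],[1,[0.29,-0.96,0.1],[0,0,0]],[1,[0.29,-0.96,0.1],[0,0,0]],[1,[0.29,-0.96,0.1],[0,0,0]],[1,[0,0,0],[0,0,0]],[1,[0,0,0],[0,0,0]],[1,[0,0,0],[0,0,0]]]'
python3 - <<'E'
from h import *
o=telemetry.get_obs(); s,r=spat(o); print(w2s(s),(R.from_euler('z',-SA)*r).as_rotvec().round(3),o["ft_force"],o["joint_pos"].round(2))
_,q=look("side",["coaster","spatula"],"pics/w.png");print([w2s(a[0]) for a in q["coaster"]])
im=cv2.imread("pics/w.png")[180:350,200:420]; cv2.imwrite("pics/wc.png",cv2.resize(im,None,fx=3,fy=3))
E
```

```text
clock: 17.67
position: [0.5575, -0.0993, 0.2051]
ee_rot: [0.139, 0.692, 0.335, 0.625]
ft_force: [-0.2, -0.1, -0.5]
grip_width: 0.174
[0.0044194  0.00019104 0.14580424] [-0.002  1.303  0.002] [-0.15921052 -0.11906016 -0.52825139] [ 0.91  0.68 -0.79  1.35 -0.15  1.61  0.48]
side call coaster [([554, -90, 35], 0.96)]
side call spatula [([764, 284, 26], 0.94), ([551, -68, 147], 0.58), ([554, -90, 36], 0.19)]
[array([0.02618596, 0.00123617, 0.03477531])]
```

View pics/wc.png

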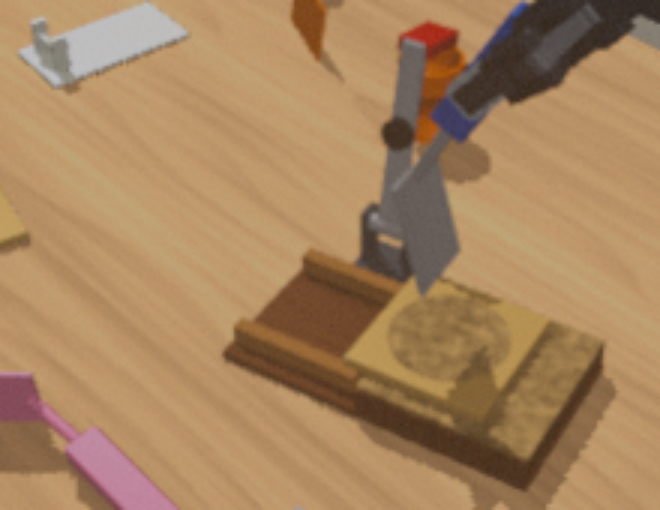

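Flipped: the coaster lies cork disc up on the pad. I have viewed 9 images so far. Retracting and returning to the rest.

```bash
python3 - <<'E'
from h import *
d,rv=go(*sgoal(-.19,0,.14));
E
python3 -m crank '[[1,[0,0,1.5],[0,0,0]],[1,[-0.3,1,1.5],[0,0,0]],[1,[-0.5,1.5,1],[0,0,0]],[1,[-0.6,2,0],[-0.0575,-0.017,0]],[1,[-0.6,2,0],[-0.115,-0.034,0]],[1,[-0.6,2,0],[-0.115,-0.034,0]],[1,[-0.6,2,0],[-0.115,-0.034,0]],[1,[-0.6,2,0],[-0.115,-0.034,0]],[1,[-0.6,2,0],[-0.115,-0.034,0]],[1,[-0.6,2,0],[-0.115,-0.034,0]],[1,[-0.6,2,0],[-0.115,-0.034,0]],[1,[-0.6,2,0],[-0.115,-0.034,0]]]'
python3 - <<'E'
from h import *
o=telemetry.get_obs(); s,r=spat(o); print(w2s(s),(R.from_euler('z',-SA)*r).as_rotvec().round(3),o["joint_pos"].round(2))
go(*sgoal(-.19,0,.14)); go(G_T+[0,0,.12],G_Q)
E
```

```text
shift cm [-7.87 26.34 -1.88] rotvec [-1.248 -0.375 -0.002] deg 74.7
clock: 18.82
position: [0.4951, 0.1073, 0.2482]
ee_rot: [-0.218, 0.67, -0.015, 0.709]
ft_force: [0.7, 0.1, -2.6]
grip_width: 0.175
[-0.14548333 -0.00025417  0.19048265] [ 0.004  0.276 -0.   ] [ 0.36  0.18 -0.97  1.73  0.47  1.43 -0.41]
shift cm [-1.64  5.66 -6.21] rotvec [-0.266 -0.075  0.   ] deg 15.8
shift cm [ 5.54 26.04 -7.81] rotvec [-0.189 -0.225  1.188] deg 70.1
```

```bash
python3 -m crank '[[1,[-0.5,1.9,-1],[-0.089,-0.025,0]],[1,[-0.5,1.9,-1],[-0.089,-0.025,0]],[1,[-0.5,1.9,-1],[-0.088,-0.025,0]],[1,[0.6,2,0],[0,0,0.119]],[1,[0.6,2,0],[0,0,0.119]],[1,[0.6,2,0],[0,0,0.119]],[1,[0.7,2,0],[0,0,0.119]],[1,[0.7,2,0],[0,0,0.119]],[1,[0.7,2,0],[0,0,0.119]],[1,[0.7,2,0],[0,0,0.119]],[1,[0.7,2,0],[0,0,0.119]],[1,[0.7,2,0],[0,0,0.119]]]'
python3 - <<'E'
from h import *
o=telemetry.get_obs(); print(o["position"],o["joint_pos"].round(2)); go(G_T+[0,0,.12],G_Q)
E
```

```text
clock: 19.82
position: [0.5393, 0.3442, 0.2166]
ee_rot: [-0.592, 0.39, 0.263, 0.654]
ft_force: [0.7, -1.1, -1.6]
grip_width: 0.169
[0.53932178 0.34423367 0.2166373 ] [ 0.07  0.37 -1.17  1.79  1.02  1.19 -0.07]
shift cm [ 1.12  2.35 -4.65] rotvec [ 0.005 -0.007  0.121] deg 6.9
```

```bash
python3 -m crank '[[1,[0.4,0.8,-1.5],[0.002,-0.002,0.04]],[1,[0.4,0.8,-1.5],[0.002,-0.002,0.04]],[1,[0.3,0.7,-1.6],[0.001,-0.003,0.04]],[1,[0,0,0],[0,0,0]],[1,[0,0,0],[0,0,0]]]'
python3 - <<'E'
from h import *
go(G_T+[0,0,.12],G_Q); s,r=spat();print(s,(r*R.from_euler('z',-RA)).as_rotvec().round(3))
p,_=look("scene",["rest","spatula","spatula_grip"],"pics/x.png"); p2,_=look("side",["rest","spatula","spatula_grip"],"pics/y.png")
for q in (p,p2): print([np.round(pix(q,s+r.apply(v))).tolist() for v in ([0,0,0],[.07,.023,0],[.07,-.023,0])], [np.round(pix(q,RO+R.from_euler('z',RA).apply(v))).tolist() for v in ([0,0,.004],[.0865,0.033,.004],[.0865,-.033,.004])])
a=cv2.resize(cv2.imread("pics/x.png")[200:340,420:560],(400,400)); b=cv2.resize(cv2.imread("pics/y.png")[110:240,160:290],(400,400))
cv2.imwrite("pics/xy.png",np.hstack([a,b]))
E
```

```text
clock: 20.23
position: [0.5507, 0.365, 0.1695]
ee_rot: [-0.612, 0.354, 0.299, 0.64]
ft_force: [0.3, -0.0, -0.0]
grip_width: 0.17
shift cm [-0.02  0.27  0.06] rotvec [ 0.001 -0.002  0.009] deg 0.5
[0.59907421 0.35883313 0.12332021] [-0.001  0.002 -0.009]
scene call rest [([599, 360, -1], 0.58), ([596, -2, 38], 0.47)]
scene call spatula [([758, 283, 26], 0.77), ([594, 364, 123], 0.76), ([359, 38, 21], 0.58)]
scene call spatula_grip [([843, 311, 13], 0.98), ([357, -46, 14], 0.96), ([406, 240, 2], 0.59)]
side call rest [([599, 359, 1], 0.82)]
side call spatula [([601, 361, 125], 0.93), ([356, 42, 23], 0.8), ([763, 283, 28], 0.66)]
side call spatula_grip [([366, -44, 16], 0.79), ([543, 366, 183], 0.72)]
[[482.0, 254.0], [489.0, 281.0], [466.0, 275.0]] [[473.0, 289.0], [482.0, 322.0], [452.0, 314.0]]
[[220.0, 153.0], [241.0, 141.0], [251.0, 148.0]] [[226.0, 197.0], [249.0, 180.0], [263.0, 191.0]]
```

View pics/xy.png

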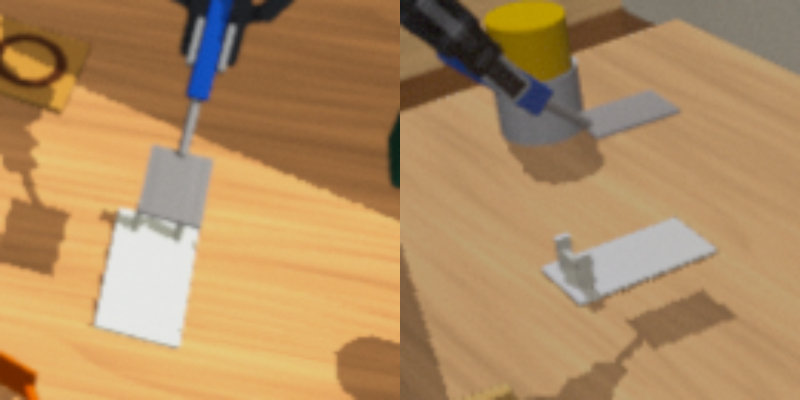

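```bash
python3 -m crank '[[1,[0,0.27,-2],[0,0,0.009]],[1,[0,0,-2.5],[0,0,0]],[1,[0,0,-2.5],[0,0,0]],[1,[0,0,-2],[0,0,0]],[1,[0,0,-1],[0,0,0]],[1,[0,0,-0.6],[0,0,0]],[1,[0,0,0],[0,0,0]],[1,[0,0,0],[0,0,0]]]'
python3 - <<'E'
from h import *
go(G_T,G_Q); s,r=spat();print(s,telemetry.get_obs()["ft_force"])
E
```

```text
clock: 21.3
position: [0.5519, 0.3681, 0.0638]
ee_rot: [-0.614, 0.351, 0.302, 0.639]
ft_force: [-0.0, 0.4, -0.2]
grip_width: 0.173
shift cm [-0.14 -0.04 -1.37] rotvec [ 0.001 -0.001 -0.002] deg 0.1
[0.60033963 0.36246962 0.01762666] [-0.04452085  0.41083494 -0.16583506]
```

```bash
python3 -m crank '[[1,[-0.1,0,-0.5],[0,0,0]],[1,[0,0,-0.4],[0,0,0]],[1,[0,0,-0.3],[0,0,0]],[1,[0,0,0],[0,0,0]],[1,[0,0,0],[0,0,0]]]'
python3 - <<'E'
from h import *
go(G_T,G_Q); s,r=spat();print(s,telemetry.get_obs()["ft_force"])
E
```

```text
clock: 21.72
position: [0.5506, 0.3676, 0.0508]
ee_rot: [-0.614, 0.351, 0.302, 0.639]
ft_force: [0.3, 0.7, -1.3]
grip_width: 0.175
shift cm [-0.01  0.01 -0.07] rotvec [ 0.001 -0.002 -0.002] deg 0.1
[0.59904096 0.36189484 0.00463732] [ 0.31604302  0.68936191 -1.27182404]
```

Lower the last 0.6 mm, release, and back off along the handle.

```bash
python3 -m crank '[[1,[0,0,-0.06],[0,0,0]],[1,[0,0,0],[0,0,0]],[0.4,[0,0,0],[0,0,0]],[0.4,[0,0,0],[0,0,0]],[0.4,[0,0,0],[0,0,0]],[0.4,[0,0,0],[0,0,0]],[0.4,[0,0,0],[0,0,0]],[0.4,[-0.6,0.05,0.8],[0,0,0]],[0.4,[-1.2,0.1,1.7],[0,0,0]],[0.4,[-1.4,0.12,2.1],[0,0,0]],[0.4,[-1.7,0.12,2.4],[0,0,0]],[0.4,[-1.7,0.12,2.4],[0,0,0]]]'
python3 -m crank '[[0.4,[-1.5,0,2.4],[0,0,0]],[0.4,[-1,0,2.4],[0,0,0]],[0.4,[0,0,0],[0,0,0]],[0.4,[0,0,0],[0,0,0]],[0.4,[0,0,0],[0,0,0]],[0.4,[0,0,0],[0,0,0]]]'
python3 - <<'E'
from h import *
for c in ("scene","side"):
    _,q=look(c,["spatula","spatula_grip","coaster","clamp_tab","egg_cup","measuring_cup","jar","spare_coaster","flap_handle"],f"pics/z{c}.png"); print("stand",[w2s(a[0]).round(3) for a in q["coaster"]])
a=cv2.resize(cv2.imread("pics/zscene.png")[180:340,220:520],(640,341)); b=cv2.resize(cv2.imread("pics/zside.png")[150:350,170:420],(320,256))
c=cv2.resize(cv2.imread("pics/zside.png")[150:240,170:283],(320,256))
cv2.imwrite("pics/z.png",np.vstack([a,np.hstack([b,c])]))
E
```

```text
clock: 22.72
position: [0.4831, 0.3728, 0.1452]
ee_rot: [-0.615, 0.351, 0.302, 0.639]
ft_force: [0.9, -0.5, 1.1]
grip_width: 0.602
clock: 23.22
position: [0.4597, 0.372, 0.1912]
ee_rot: [-0.614, 0.352, 0.302, 0.639]
ft_force: [0.2, -0.4, -0.1]
grip_width: 0.6
scene call spatula [([359, 38, 22], 0.88), ([593, 365, 3], 0.78), ([761, 283, 26], 0.58)]
scene call spatula_grip [([360, -45, 14], 0.98), ([840, 312, 14], 0.59), ([419, -242, 1], 0.22)]
scene call coaster [([554, -90, 34], 0.69), ([599, -4, 39], 0.21)]
scene call clamp_tab [([646, 14, 149], 0.87)]
scene call egg_cup []
scene call measuring_cup [([417, -240, 3], 0.67)]
scene call jar [([745, -211, -1], 0.61)]
scene call spare_coaster [([407, 241, 1], 0.62)]
scene call flap_handle [([638, -365, 113], 0.79)]
stand [array([0.026, 0.001, 0.034]), array([-0.044,  0.069,  0.039])]
side call spatula [([603, 364, 5], 0.89), ([763, 283, 26], 0.83), ([359, 38, 22], 0.71)]
side call spatula_grip [([363, -43, 16], 0.86), ([539, 370, 65], 0.77), ([844, 312, 16], 0.67)]
side call coaster [([553, -89, 35], 0.65)]
side call clamp_tab [([649, 19, 154], 0.83)]
side call egg_cup [([734, 91, 4], 0.71), ([411, 240, 1], 0.6)]
side call measuring_cup [([423, -238, 1], 0.8), ([640, -362, 114], 0.65)]
side call jar [([744, -211, 1], 0.76)]
side call spare_coaster [([408, 245, 2], 0.97)]
side call flap_handle [([639, -362, 115], 0.93)]
stand [array([0.025, 0.   , 0.035])]
```

View pics/z.png

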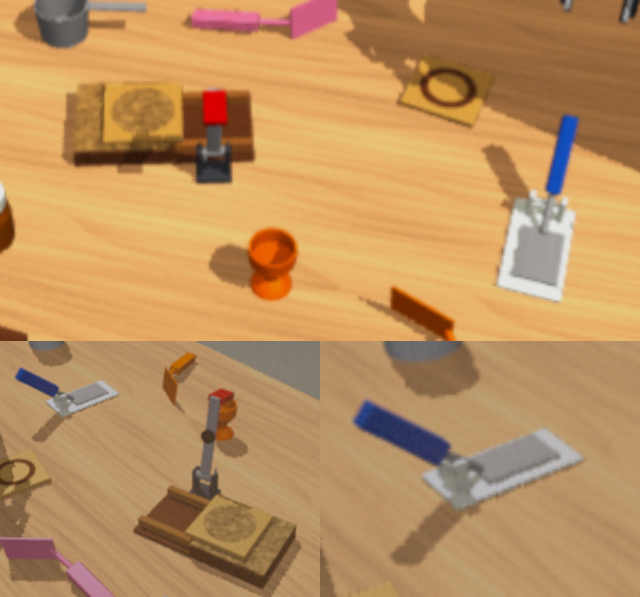

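Everything is in place: the coaster is cork side up on the pad, the clamp is open, and the spatula lies in its fork. The robot is clear of all of it, so I'm handing in.

```bash
python3 -c "
from workcell import manip; print(manip.hand_in())"
```

```text
the job is handed in; nothing more can be done
None
```

The coaster is flipped onto the cork pad, the spatula is back in its white rest, and the clamp is open. I handed the job in at about 23 s on the robot clock; hand-in reports no verdict.

I gripped the red tab and swung the clamp up until it stayed open. I then took the blue spatula and slid the blade about 36 mm under the coaster. A wrist turn at about 1 rad/s tipped it up, and the blade pushed it over the step. The fingers never went near the coaster.

Last checks, from the scene and side pictures:
- **Coaster:** ring face down and flat by eye. Its centre is about 26 mm past the step and 1 mm off the middle line, at a height of about 30 mm. I had expected about 37 mm past the step, but 26 mm is well inside the 12–72 mm allowed.
- **Clamp:** the tab sits about 115 mm above the hinge and leans outward, which is close to 1.8 rad.
- **Spatula:** the blade is flat on the tray with the neck between the cheeks. The two cameras put it about 6 mm short and 4 mm past its place lengthwise, within the networks' usual error. The gripper is released and backed well away.
- **Other things:** the measuring cup, jar, spare coaster and flap knob read within about 5 mm of where they started. The egg cup did too in the side view. The network missed it in the scene view, but the picture shows it standing there undisturbed.

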